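# Close the ratchet gluing press

## Robot

A 7-joint arm with a two-finger parallel gripper is mounted at the origin on a cart in front of the work surface, level with it; the furniture and walls round the work are solid. World frame = base frame: x ahead of the robot, y to its left, z up, the work surface at z = 0. Lengths are in m, angles in rad, forces in N, time in s.
With the tool pointing down it reaches from about 0.425 to 1.025 m from the base axis. Payload 3.6 kg.
Tool frame: the origin (TCP) lies at the very end of the fingers, on their centre line; the grasp point (between the pads) lies 19 mm behind it (env.grasp_offset is the distance from the TCP to the grasp point, in m); z points along the fingers, y is the line along which they close (so a half turn about z gives the same grasp; the last joint's range is limited). The gripper opens to 85 mm and grips with 20 to 120 N. Pads are 22 mm wide; open, the fingers measure 114 mm over their backs; the gripper's body (76 mm by 85 mm) begins 54 mm behind the grasp point. The pads swing forward as they close: fully open they stand 13 mm farther back than shut.
Start: joints at [1.141, 0.591, 0.048, 1.609, -0.033, 0.943, -0.034], TCP at [0.239, -0.685, 0.231] pointing down, gripper open.
Joint ranges: [-2.69, 2.69], [-0.47, 2.24], [-1.27, 1.36], [0.19, 2.51], [-1.53, 4.68], [0.08, 2.07], [-3.09, 3.09]. Speed limits (rad/s): [2.57, 2.57, 3.14, 3.14, 3.14, 3.14, 3.14].

## Interface

Orientations are given as a unit quaternion [w, x, y, z].
In Python, from rig import sensors, capture, env, finder gives the robot as it stands.
- The arm moves only by the tool drive_tool, never from a script. Its argument "targets" is a list of rows, each a list of 3 entries, a list of its own where there are three numbers: the shift along the world's x, y, z in m, then the turn, a rotation vector about the world's x, y, z in rad, then the closure, from -1 (fully open) to 1 (shut). A call has exactly 8 rows; each row is the pose to reach, as a shift and turn from the pose commanded when the call began; what a row does not reach only later rows make up. A row lasts 1/12 s, in which the tool goes at most 41.7 mm and 7.16 degrees, less where a joint would pass 70% of its speed; a pose out of reach is approached as far as the arm can. A call with a gripper value outside its range is refused whole. The fingers move at their own pace and stop on an object; the grip force is fixed at half the most. Time passes only in rows, so rows that repeat a pose let the fingers close, or fill a call up. It gives the time, the measured TCP pose, the force, the opening and the grip force at its end, in the units of the state.
- sensors.sense(): the state, without advancing time (a new reading comes with each control period).
- capture(name): name is "scene" or "top" or "wrist"; returns a dict with "img" (420x560x3 uint8, blue, green, red), "z_map" (420x560 float32, m along the optical axis (not along the pixel's ray), 0 where there is no reading), "mtx" (3x3 intrinsics, pixels), "k1" (the pictures are not rectified: a ray, as slopes to the right and down, at radius r is drawn at 1 + k1 r^2 times it, then the intrinsics apply), "rvec" (rotation vector, rad) and "tvec" (3), from world to camera coordinates, as OpenCV has them. Camera axes: x right, y down, z forward; pixel columns grow to the right and rows downward; lengths in m; the calibration is good to about 2 mm. A picture is of the moment at which its call begins.
- env.sign_off(): hands the job in; it is judged then, once.
Trained networks look in a picture, given as the dict that the camera call returned (one of the last four; its "shot" number tells which), for a name from the list of things; names that differ only in an ending like _2 or _b are one class to them, and where a whole thing is asked for, a point or a joint stands for the part that bears it (a point fixed in the world has none). Each returns a list of dicts, best first, with "p" (0 to 1); they miss things now and then, are a little off and sometimes report something else, mostly with a low value. They report only what shows in the picture. A call takes as long as a camera call. They do not tell look-alikes from the thing itself.
- finder.find_in(picture, name): "bbox" ([left, top, right, bottom] in pixels, round what is visible of it).
- finder.masks_of(picture, name): "mask" (420x560 bool, what is visible of it) and "bbox" ([left, top, right, bottom] in pixels, round what is visible of it).
- finder.landmark_of(picture, name): "point" ([column, row] in pixels: a listed point, or the origin of a listed thing).
The state is a dict: "clock": time; "joint_positions": joint angles; "qd": joint speeds; "tau": joint torques, N m; "eef_pos": TCP position; "ee_rot": TCP orientation; "force": force on the tool from outside, world axes, zero at the start; "moment": the same for the moment, N m; "opening": finger opening in m; "grip_force": force on a finger pad.
Only numpy, scipy, OpenCV 4.12 (cv2) and the standard library are available. Lean on these libraries where they do the work, as an engineer would, in place of code of your own. Each camera call takes 0.05 s, during which the arm holds its last target. There are 200 camera calls.

## Task

Close the ratchet press on the freshly glued transformer: with shut fingers press the pawl's thumb lever all the way down so that the pawl stays free of the toothed wheel, then push the raised arm down by its black cross bar until its pad rests on the transformer, and take the hand away. Only press and push: do not raise the arm, do not touch the transformer with the hand or shift it from its nest, and leave the other things on the bench where they are.

Things in the scene. Friction and masses are not known exactly. Their poses are not given: they have to be found in the camera images.
- core_press: bench gluing press with a ratchet, fixed to the worktop. Base plate 235x100x10 mm; origin on the worktop near its middle, z up. Arm reaches to its -x (robot's right), the pawl's lever to +x (robot's left). In its frame (mm): nest (-35, 0), arm hinge (45, 0, 90), pawl pivot (82, 0, 35). Toothed wheel on the hinge 132 high; raised arm's end about 215 high
- press_arm (a joint): angle (rad) of the pressing arm above its clamped position: 0 = level, pad just resting on the transformer; 0.63 to 0.71 at the start; grows upward. Stiff hinge: the arm stays where it is left; with the pawl free a push of 2 to 4 N on the cross bar moves it down. While the pawl hooks a tooth it cannot go down
- pawl (a joint): angle (rad) of the ratchet pawl: 0 = hooked over a tooth of the wheel on the arm's hinge, 0.30 = fully free, lever on its stop. Grows as the thumb pad is pushed down; needs about 3 N and stays where it is left (no return spring)
- thumb_pad (a point): top centre of the 30x30 mm ribbed steel thumb pad at the end of the pawl's lever; 56 mm above the worktop when hooked, about 33 mm when fully pressed (22 mm of travel, nearly straight down)
- grip_bar (a point): centre of the round black rubber cross bar at the end of the pressing arm: 20 mm diameter, 80 mm long across the arm. Lies 170 mm from the arm hinge, so it swings down on an arc of that radius: about 196 mm above the worktop at the start, 90 mm when clamped
- press_hinge (a point): point on the axis of the arm's hinge, 90 mm above the worktop; the axis is the y axis of core_press
- pad_face (a point): centre of the lower face of the arm's round rubber pad (26 mm across), 80 mm from the hinge and 43 mm below the arm's middle line; 47 mm above the worktop when it rests on the transformer
- transformer_l: freshly glued large transformer with yellow tape, 35x81x38 mm, loose in the nest (fences 10 mm high) under the arm's pad, its top 47 mm above the worktop; origin at the centre of its underside
- e_core_a: black ferrite E core, 21x42x15 mm, lying flat; a bystander; origin at the centre of its underside
- bobbin_a: small black coil former with copper winding, 22x27x32 mm; a bystander; origin at the centre of its underside
- side_cutters: side cutters with red grips, 40x124x10 mm, lying flat; a bystander; origin at the centre of its underside
- transformer_s: small yellow-taped transformer, 31x43x29 mm, standing beside the press; a bystander; origin at the centre of its underside
- glue_bottle: white screw-cap bottle, 32 mm across, 87 mm tall; a bystander; origin at the centre of its underside
- yellow_tape: roll of tape lying flat, 62 mm across, 14 mm tall; a bystander; origin at the centre of its underside
There are look-alikes about, which are no part of the job. Of the things shaped like the transformer_l, the yellow one is meant.

How it is judged:
By the outcome, as a careful person would: the job done as asked, in the order asked, and still so for the second after the job is handed in, with the robot touching nothing.
It also fails if it takes over 45 s, if anything falls off the work surface, if the arm or the gripper's body presses on something with over 40 N, if the wrist force passes 120 N, or if a joint passes its speed limit or range.

## Working session

There is one attempt and no reset: what is moved stays moved. The work goes in short steps, Python scripts to look and compute and a tool call to move; the robot and the scene stay as the last step left them, time stands still between calls to the robot, and variables do not carry over. Pictures are saved under pics/ and viewed, at most 10 in all, crops included, and the job is handed in when it is done.

Besides the shell and the picture viewer there is one more tool, called as name([rows], argument=value, ...), one row to a line, values as JSON. drive_tool: Moves the arm, as the interface text tells. Its arguments: {"type":"object","properties":{"targets":{"type":"array","items":{"type":"array"}}},"required":["targets"]}

```bash
mkdir -p pics; cat > h.py <<'E'
import numpy as np, cv2
from rig import sensors, capture, env, finder
def world(c,px,z=None):
    """pixel -> world; by depth map (median 5x5) or on plane z"""
    K=c["mtx"];u=(px[0]-K[0,2])/K[0,0];v=(px[1]-K[1,2])/K[1,1]
    d=np.array([u,v]);s=d.copy()
    for _ in range(20): s=d/(1+c["k1"]*(s@s))
    R=cv2.Rodrigues(np.array(c["rvec"],float))[0];t=np.array(c["tvec"],float).ravel()
    o=-R.T@t;r=R.T@np.array([s[0],s[1],1])
    if z is not None: return o+r*(z-o[2])/r[2]
    x,y=int(round(px[0])),int(round(px[1]));p=c["z_map"][max(0,y-2):y+3,max(0,x-2):x+3];p=p[p>0]
    return o+r*np.median(p) if p.size else None
E
python3 - <<'E'
from h import *
np.set_printoptions(precision=3,suppress=True)
ims=[]
for n in("scene","top"):
    c=capture(n);cv2.imwrite(f"pics/{n}.png",c["img"])
    for k in["thumb_pad","grip_bar","press_hinge","pad_face","transformer_l","core_press"]:
        for r in finder.landmark_of(c,k)[:2]: print(n,k,round(r["p"],2),np.round(r["point"]),world(c,r["point"]))
s=sensors.sense();print(s["clock"],s["eef_pos"],s["ee_rot"],s["force"])
E
```

```text
scene thumb_pad 0.93 [292. 190.] [0.602 0.166 0.057]
scene grip_bar 0.82 [355. 239.] [ 0.53  -0.064  0.209]
scene grip_bar 0.7 [315. 221.] [0.563 0.054 0.106]
scene press_hinge 0.9 [317. 222.] [0.559 0.046 0.113]
scene pad_face 0.58 [338. 254.] [ 0.54  -0.027  0.121]
scene transformer_l 0.94 [329. 282.] [ 0.531 -0.023  0.045]
scene transformer_l 0.85 [196. 202.] [0.456 0.281 0.018]
scene core_press 0.93 [326. 272.] [ 0.539 -0.008  0.046]
scene core_press 0.16 [399. 300.] [ 0.611 -0.113  0.021]
top thumb_pad 0.71 [256. 177.] [0.598 0.165 0.057]
top grip_bar 0.73 [387. 205.] [ 0.533 -0.059  0.21 ]
top press_hinge 0.96 [311. 191.] [0.564 0.06  0.13 ]
top pad_face 0.94 [354. 201.] [ 0.543 -0.013  0.166]
top transformer_l 0.89 [189. 196.] [0.563 0.303 0.038]
top transformer_l 0.86 [278. 276.] [0.399 0.125 0.038]
top core_press 0.83 [324. 197.] [0.554 0.036 0.12 ]
top core_press 0.2 [381. 169.] [ 0.614 -0.089  0.029]
0.7 [ 0.239 -0.685  0.231] [0.    0.986 0.167 0.   ] [-0.127  0.177  0.931]
```

View pics/scene.png

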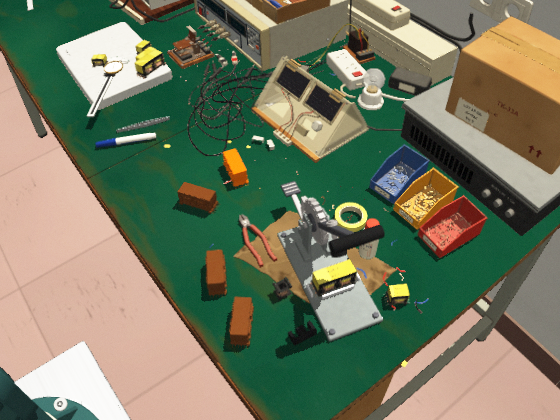

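View pics/top.png

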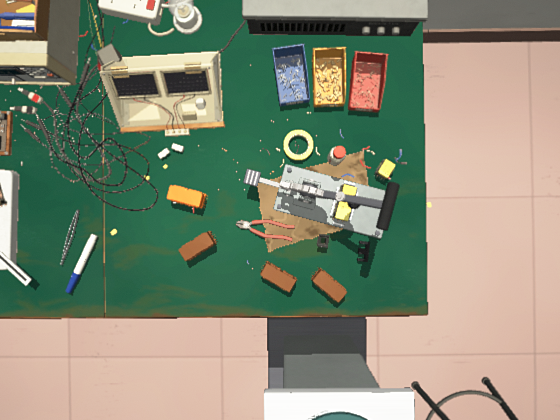

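The press stands at scene (325,265) / top (320,195). The yellow transformer sits in its nest at scene (333,277). The look-alikes are an orange one at scene (235,167), brown ones at (198,197), (215,272) and (240,320), and small yellow ones at (398,294) and on the tray. There is only one press; its thumb pad is at scene (292,190) and its bar at (357,239). I'll check these in one close crop.

```bash
python3 - <<'E'
from h import *
np.set_printoptions(precision=3,suppress=True)
a=[]
for n,b in(("scene",(230,160,430,350)),("top",(220,140,420,330))):
    c=capture(n);im=c["img"]
    for k in["thumb_pad","grip_bar"]:
        p=max(finder.landmark_of(c,k),key=lambda r:r["p"])["point"]
        x,y=map(int,p)
        P=[world(c,(i,j)) for i in range(x-25,x+26) for j in range(y-25,y+26)]
        P=np.array([q for q in P if q is not None])
        if k=="thumb_pad": P=P[(P[:,2]>.048)&(P[:,2]<.064)&(P[:,1]>.135)]
        else: P=P[(P[:,2]>.195)]
        print(n,k,len(P),P.mean(0),P.min(0),P.max(0))
        im=cv2.circle(im.copy(),(x,y),2,(255,0,255),-1)
    l,t,r,bt=b;a.append(cv2.resize(im[t:bt,l:r],(400,380),interpolation=cv2.INTER_CUBIC))
cv2.imwrite("pics/crop.png",np.hstack(a))
E
```

```text
Traceback (most recent call last):
ValueError: max() iterable argument is empty
```

```bash
python3 - <<'E'
from h import *
np.set_printoptions(precision=3,suppress=True)
a=[]
for n,b,pts in(("scene",(230,160,430,350),((292,190),(355,239))),("top",(220,140,420,330),((254,177),(387,205)))):
    c=capture(n);im=c["img"].copy()
    for k,(x,y) in zip(["thumb","bar"],pts):
        P=[world(c,(i,j)) for i in range(x-27,x+28) for j in range(y-30,y+31)]
        P=np.array([q for q in P if q is not None])
        if k=="thumb": P=P[(P[:,2]>.048)&(P[:,2]<.064)&(P[:,1]>.135)]
        else: P=P[(P[:,2]>.192)&(P[:,1]<-.03)]
        print(n,k,len(P),P.mean(0),P.min(0),P.max(0))
        cv2.circle(im,(x,y),1,(255,0,255),-1)
    l,t,r,bt=b;a.append(cv2.resize(im[t:bt,l:r],(400,380),interpolation=cv2.INTER_CUBIC))
cv2.imwrite("pics/crop.png",np.hstack(a))
E
```

```text
scene thumb 246 [0.6   0.168 0.054] [0.586 0.135 0.048] [0.62  0.189 0.057]
scene bar 788 [ 0.532 -0.064  0.206] [ 0.496 -0.081  0.192] [ 0.576 -0.043  0.211]
top thumb 273 [0.597 0.169 0.055] [0.583 0.138 0.048] [0.615 0.189 0.057]
top bar 656 [ 0.533 -0.058  0.207] [ 0.494 -0.08   0.192] [ 0.571 -0.042  0.212]
```

View pics/crop.png

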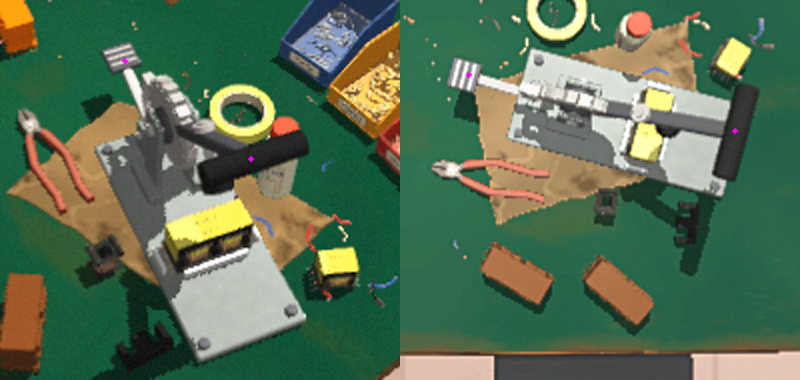

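The crop confirms it: thumb pad at (0.600, 0.172, 0.056), bar centre at (0.533, -0.060, 0.200), press x axis at about 74° in the world frame. Heights match the description.

drive_tool([
  [[0.03,0.03,0.02],[0,0,-0.08],1],
  [[0.06,0.06,0.04],[0,0,-0.16],1],
  [[0.09,0.09,0.06],[0,0,-0.24],1],
  [[0.12,0.12,0.08],[0,0,-0.32],1],
  [[0.145,0.15,0.1],[0,0,-0.4],1],
  [[0.17,0.18,0.1],[0,0,-0.48],1],
  [[0.195,0.21,0.1],[0,0,-0.56],1],
  [[0.22,0.24,0.1],[0,0,-0.62],1],
])

```text
clock: 1.57
eef_pos: [0.4517, -0.4538, 0.3326]
ee_rot: [0.001, 0.99, -0.144, 0.001]
force: [0.5, -0.5, -0.3]
opening: 0.0002
grip_force: 0.0
```

drive_tool([
  [[0.015,0.035,0],[0,0,0],1],
  [[0.03,0.07,0],[0,0,0],1],
  [[0.045,0.105,0],[0,0,0],1],
  [[0.06,0.14,0],[0,0,0],1],
  [[0.075,0.175,0],[0,0,0],1],
  [[0.09,0.21,0],[0,0,0],1],
  [[0.1,0.245,0],[0,0,0],1],
  [[0.11,0.28,0],[0,0,0],1],
])

```text
clock: 2.23
eef_pos: [0.5608, -0.173, 0.3313]
ee_rot: [-0.0, 0.99, -0.141, 0.0]
force: [-0.0, -0.3, -0.2]
opening: 0.0
grip_force: 0.0
```

drive_tool([
  [[0.005,0.04,0],[0,0,0],1],
  [[0.01,0.08,0],[0,0,0],1],
  [[0.015,0.12,0],[0,0,0],1],
  [[0.02,0.16,0],[0,0,0],1],
  [[0.025,0.2,0],[0,0,0],1],
  [[0.03,0.24,0],[0,0,0],1],
  [[0.03,0.28,0],[0,0,0],1],
  [[0.03,0.3,0],[0,0,0],1],
])

```text
clock: 2.9
eef_pos: [0.5897, 0.1324, 0.3313]
ee_rot: [-0.002, 0.99, -0.138, -0.0]
force: [-1.0, 0.3, 0.1]
opening: 0.0001
grip_force: 0.0
```

drive_tool([
  [[0.003,0.03,-0.02],[0,0,0],1],
  [[0.003,0.04,-0.05],[0,0,0],1],
  [[0.003,0.04,-0.09],[0,0,0],1],
  [[0.003,0.04,-0.13],[0,0,0],1],
  [[0.003,0.04,-0.17],[0,0,0],1],
  [[0.003,0.04,-0.21],[0,0,0],1],
  [[0.003,0.04,-0.23],[0,0,0],1],
  [[0.003,0.04,-0.23],[0,0,0],1],
])

```text
clock: 3.57
eef_pos: [0.5894, 0.1639, 0.0961]
ee_rot: [0.002, 0.99, -0.141, -0.005]
force: [-0.7, -0.3, -0.1]
opening: -0.0002
grip_force: 0.0
```

```bash
python3 - <<'E'
from h import *
s=sensors.sense();print(s["eef_pos"],s["force"])
a=[]
for n,b in(("scene",(230,110,380,260)),("top",(190,100,340,250))):
    c=capture(n);l,t,r,bt=b;a.append(cv2.resize(c["img"][t:bt,l:r],(400,400),interpolation=cv2.INTER_CUBIC))
cv2.imwrite("pics/over.png",np.hstack(a))
E
```

```text
[0.58943376 0.1639274  0.09610866] [-0.68602679 -0.34068048 -0.1104648 ]
```

View pics/over.png

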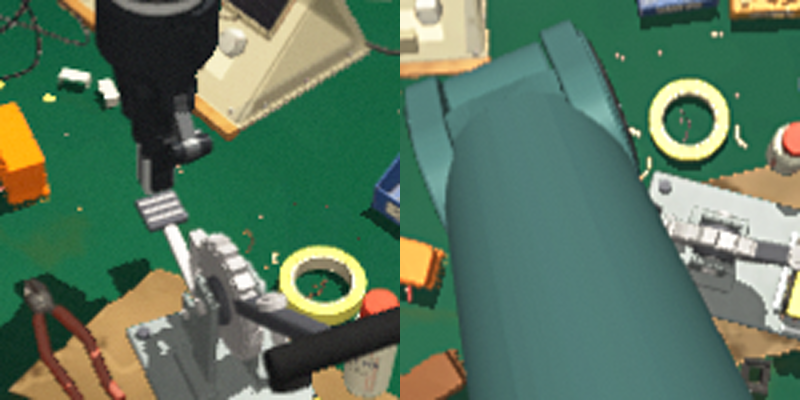

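The left half shows the shut finger tip at crop (155,190), just above the thumb pad (162,211). The right half is hidden by the forearm. The measured TCP sits 1 cm short of the pad centre, so I'll correct that while lowering.

drive_tool([
  [[0.011,0.009,0],[0,0,0],1],
  [[0.011,0.009,-0.01],[0,0,0],1],
  [[0.011,0.009,-0.02],[0,0,0],1],
  [[0.011,0.009,-0.028],[0,0,0],1],
  [[0.011,0.009,-0.034],[0,0,0],1],
  [[0.011,0.009,-0.038],[0,0,0],1],
  [[0.011,0.009,-0.042],[0,0,0],1],
  [[0.011,0.009,-0.045],[0,0,0],1],
])

```text
clock: 4.33
eef_pos: [0.604, 0.1739, 0.0556]
ee_rot: [0.0, 0.99, -0.142, -0.0]
force: [-1.3, 0.8, 2.0]
opening: -0.0001
grip_force: 1.5
```

drive_tool([
  [[0,0,-0.003],[0,0,0],1],
  [[0,0,-0.007],[0,0,0],1],
  [[0,0,-0.011],[0,0,0],1],
  [[0,0,-0.014],[0,0,0],1],
  [[0,0,-0.017],[0,0,0],1],
  [[0,0,-0.019],[0,0,0],1],
  [[0,0,-0.021],[0,0,0],1],
  [[0,0,-0.022],[0,0,0],1],
])

```text
clock: 5.0
eef_pos: [0.605, 0.1746, 0.0341]
ee_rot: [-0.0, 0.99, -0.141, 0.001]
force: [-0.4, 3.4, 8.0]
opening: -0.0003
grip_force: 4.4
```

drive_tool([
  [[0,0,-0.001],[0,0,0],1],
  [[0,0,-0.002],[0,0,0],1],
  [[0,0,-0.003],[0,0,0],1],
  [[0,0,-0.003],[0,0,0],1],
  [[0,0,-0.004],[0,0,0],1],
  [[0,0,-0.004],[0,0,0],1],
  [[0,0,-0.004],[0,0,0],1],
  [[0,0,-0.004],[0,0,0],1],
])

```text
clock: 5.67
eef_pos: [0.6052, 0.1746, 0.0336]
ee_rot: [-0.0, 0.99, -0.142, 0.001]
force: [-5.1, 0.8, 23.7]
opening: 0.0001
grip_force: 11.7
```

The lever is on its stop at 33.6 mm: the force rose to 24 N with no further travel. I'll lift and go over to the bar.

drive_tool([
  [[0,0,0.01],[0,0,0],1],
  [[0,0,0.04],[0,0,0],1],
  [[0,0,0.08],[0,0,0],1],
  [[0,0,0.12],[0,0,0],1],
  [[0,0,0.16],[0,0,0],1],
  [[0,0,0.2],[0,0,0],1],
  [[0,0,0.23],[0,0,0],1],
  [[0,0,0.23],[0,0,0],1],
])

```text
clock: 6.33
eef_pos: [0.608, 0.1731, 0.2669]
ee_rot: [-0.002, 0.99, -0.143, 0.005]
force: [0.8, 0.3, 0.6]
opening: 0.0001
grip_force: 0.0
```

drive_tool([
  [[-0.01,-0.035,0],[0,0,0],1],
  [[-0.02,-0.07,0],[0,0,0],1],
  [[-0.03,-0.105,0],[0,0,0],1],
  [[-0.04,-0.14,0],[0,0,0],1],
  [[-0.05,-0.175,0],[0,0,0],1],
  [[-0.06,-0.21,0],[0,0,0],1],
  [[-0.07,-0.235,0],[0,0,0],1],
  [[-0.072,-0.237,0],[0,0,0],1],
])

```text
clock: 7.0
eef_pos: [0.5278, -0.0716, 0.2587]
ee_rot: [0.003, 0.989, -0.147, -0.003]
force: [-0.9, -0.5, -0.2]
opening: -0.0001
grip_force: 0.0
```

```bash
python3 - <<'E'
from h import *
np.set_printoptions(precision=3,suppress=True)
s=sensors.sense();print(s["eef_pos"],s["force"])
c=capture("scene")
for k in["thumb_pad","grip_bar"]:
    for r in finder.landmark_of(c,k)[:1]: print(k,round(r["p"],2),r["point"],world(c,r["point"]))
cv2.imwrite("pics/bar.png",cv2.resize(c["img"][140:340,230:430],(600,600),interpolation=cv2.INTER_CUBIC))
E
```

```text
[ 0.528 -0.072  0.259] [-0.913 -0.512 -0.161]
thumb_pad 0.56 [288.9, 197.1] [0.598 0.171 0.033]
grip_bar 0.6 [352.3, 239.6] [ 0.526 -0.063  0.209]
```

View pics/bar.png

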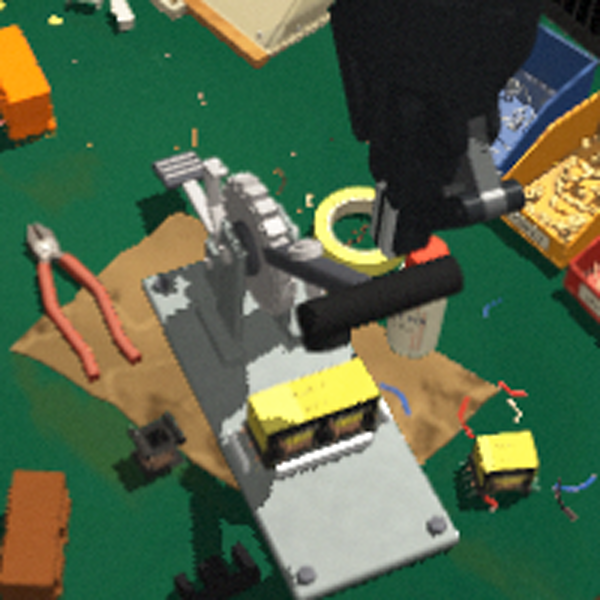

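The thumb pad stayed at 33 mm. The finger tip is at crop (395,250), over the bar (385,300).

drive_tool([
  [[0.001,0.001,-0.01],[0,0,0],1],
  [[0.002,0.002,-0.02],[0,0,0],1],
  [[0.003,0.003,-0.03],[0,0,0],1],
  [[0.003,0.003,-0.035],[0,0,0],1],
  [[0.003,0.003,-0.035],[0,0,0],1],
  [[0.003,0.003,-0.035],[0,0,0],1],
  [[0.003,0.003,-0.035],[0,0,0],1],
  [[0.003,0.003,-0.035],[0,0,0],1],
])

```text
clock: 7.82
eef_pos: [0.5356, -0.0599, 0.2254]
ee_rot: [-0.0, 0.99, -0.142, 0.0]
force: [-0.3, 0.4, 0.8]
opening: -0.0
grip_force: 0.0
```

drive_tool([
  [[-0.004,-0.008,-0.01],[0,0,0],1],
  [[-0.005,-0.01,-0.018],[0,0,0],1],
  [[-0.006,-0.013,-0.026],[0,0,0],1],
  [[-0.007,-0.018,-0.034],[0,0,0],1],
  [[-0.009,-0.023,-0.042],[0,0,0],1],
  [[-0.01,-0.027,-0.05],[0,0,0],1],
  [[-0.011,-0.03,-0.058],[0,0,0],1],
  [[-0.012,-0.033,-0.065],[0,0,0],1],
])

```text
clock: 8.48
eef_pos: [0.5226, -0.0995, 0.1607]
ee_rot: [0.003, 0.99, -0.144, 0.0]
force: [-2.2, -10.3, 6.4]
opening: 0.0002
grip_force: 6.1
```

```bash
python3 - <<'E'
from h import *
s=sensors.sense();print(s["eef_pos"],s["force"])
c=capture("scene")
for k in["grip_bar"]:
    for r in finder.landmark_of(c,k)[:1]: print(k,round(r["p"],2),r["point"],world(c,r["point"]))
cv2.imwrite("pics/p1.png",cv2.resize(c["img"][180:330,280:430],(600,600),interpolation=cv2.INTER_CUBIC))
E
```

```text
[ 0.52257747 -0.09950393  0.16073637] [ -2.16262464 -10.27230569   6.37175862]
grip_bar 0.87 [358.8, 272.2] [ 0.51333927 -0.09485363  0.17767905]
```

View pics/p1.png

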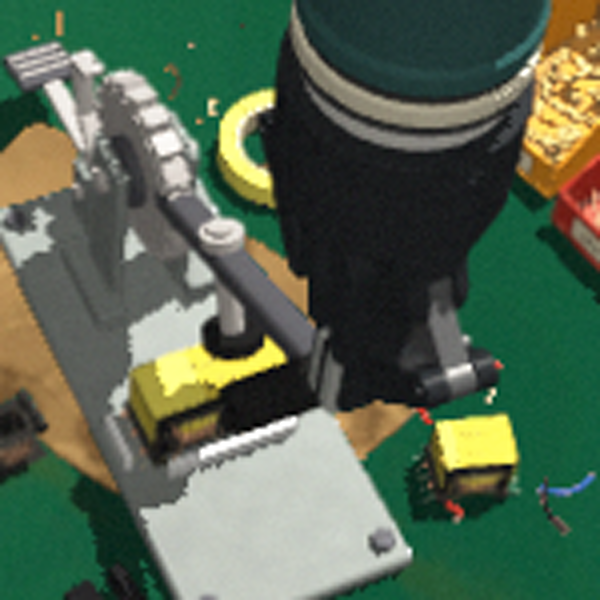

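```bash
python3 - <<'E'
from h import *
np.set_printoptions(precision=3,suppress=True)
for n in ("scene","top"):
    c=capture(n);K=c["mtx"]
    P=np.array([world(c,(i,j)) for i in range(300,420) for j in range(170,300) if c["z_map"][j,i]>0])
    H=np.array([.5696,.0634]);d=P[:,:2]-H;u=np.array([-.28,-.96]);v=np.array([.96,-.28])
    r=d@u;w=d@v
    for lo,hi in((-.045,-.02),(-.008,.008),(.02,.045)):
        m=(w>lo)&(w<hi)&(r>.05)&(r<.21)&(P[:,2]>.052)&(P[:,2]<.24)
        print(n,lo,m.sum())
        for a in np.arange(.05,.21,.01):
            q=m&(r>=a)&(r<a+.01)
            if q.sum()>1: print("  %.2f n%d z %.3f-%.3f"%(a,q.sum(),P[q,2].min(),P[q,2].max()))
E
```

```text
scene -0.045 178
  0.15 n69 z 0.146-0.162
  0.16 n109 z 0.147-0.162
scene -0.008 850
  0.05 n35 z 0.105-0.120
  0.06 n34 z 0.111-0.132
  0.07 n77 z 0.080-0.132
  0.08 n119 z 0.083-0.131
  0.09 n113 z 0.080-0.135
  0.10 n65 z 0.081-0.138
  0.11 n46 z 0.129-0.143
  0.12 n49 z 0.132-0.147
  0.13 n55 z 0.138-0.153
  0.14 n27 z 0.143-0.156
  0.15 n14 z 0.157-0.178
  0.16 n4 z 0.151-0.166
  0.17 n47 z 0.159-0.194
  0.18 n129 z 0.167-0.234
  0.19 n33 z 0.215-0.236
  0.20 n3 z 0.227-0.231
scene 0.02 0
top -0.045 134
  0.14 n8 z 0.151-0.157
  0.15 n80 z 0.152-0.228
  0.16 n46 z 0.153-0.163
top -0.008 393
  0.05 n42 z 0.112-0.121
  0.06 n49 z 0.118-0.132
  0.07 n44 z 0.083-0.134
  0.08 n52 z 0.085-0.132
  0.09 n55 z 0.090-0.136
  0.10 n50 z 0.083-0.140
  0.11 n47 z 0.137-0.144
  0.12 n46 z 0.139-0.150
  0.13 n8 z 0.139-0.238
top 0.02 115
  0.14 n12 z 0.149-0.160
  0.15 n68 z 0.155-0.165
  0.16 n34 z 0.159-0.165
```

The bar top is at z 0.162 and r 0.16 m. The finger is still on it but about 10 mm outboard, so I'll lift slightly and re-centre.

drive_tool([
  [[0,0,0.006],[0,0,0],1],
  [[0,0,0.015],[0,0,0],1],
  [[0.001,0.003,0.018],[0,0,0],1],
  [[0.002,0.006,0.018],[0,0,0],1],
  [[0.002,0.007,0.018],[0,0,0],1],
  [[0.002,0.007,0.018],[0,0,0],1],
  [[0.002,0.007,0.014],[0,0,0],1],
  [[0.002,0.007,0.012],[0,0,0],1],
])

```text
clock: 9.35
eef_pos: [0.5249, -0.0856, 0.1715]
ee_rot: [-0.0, 0.99, -0.141, -0.0]
force: [-0.3, 0.5, -0.1]
opening: -0.0001
grip_force: 0.0
```

drive_tool([
  [[0,0,-0.006],[0,0,0],1],
  [[0,0,-0.011],[0,0,0],1],
  [[-0.001,-0.001,-0.016],[0,0,0],1],
  [[-0.001,-0.003,-0.021],[0,0,0],1],
  [[-0.002,-0.005,-0.026],[0,0,0],1],
  [[-0.002,-0.006,-0.031],[0,0,0],1],
  [[-0.003,-0.007,-0.036],[0,0,0],1],
  [[-0.003,-0.008,-0.041],[0,0,0],1],
])

```text
clock: 10.02
eef_pos: [0.5223, -0.0944, 0.1306]
ee_rot: [0.0, 0.99, -0.142, 0.0]
force: [-0.3, -1.5, 2.8]
opening: -0.0
grip_force: 1.2
```

drive_tool([
  [[0,-0.001,-0.005],[0,0,0],1],
  [[0,-0.001,-0.01],[0,0,0],1],
  [[-0.001,-0.002,-0.015],[0,0,0],1],
  [[-0.001,-0.002,-0.019],[0,0,0],1],
  [[-0.001,-0.003,-0.023],[0,0,0],1],
  [[-0.001,-0.003,-0.026],[0,0,0],1],
  [[-0.001,-0.003,-0.028],[0,0,0],1],
  [[-0.001,-0.003,-0.029],[0,0,0],1],
])

```text
clock: 10.68
eef_pos: [0.5211, -0.0967, 0.1017]
ee_rot: [-0.0, 0.99, -0.142, -0.0]
force: [0.3, -1.1, 2.5]
opening: 0.0001
grip_force: 0.9
```

drive_tool([
  [[0,0,-0.001],[0,0,0],1],
  [[0,0,-0.002],[0,0,0],1],
  [[0,0,-0.002],[0,0,0],1],
  [[0,0,-0.003],[0,0,0],1],
  [[0,0,-0.003],[0,0,0],1],
  [[0,0,-0.003],[0,0,0],1],
  [[0,0,-0.003],[0,0,0],1],
  [[0,0,-0.003],[0,0,0],1],
])

```text
clock: 11.35
eef_pos: [0.5212, -0.0969, 0.0998]
ee_rot: [0.0, 0.99, -0.142, -0.0]
force: [-1.8, -0.6, 8.1]
opening: -0.0001
grip_force: 3.9
```

drive_tool([
  [[0,0,-0.001],[0,0,0],1],
  [[0,0,-0.001],[0,0,0],1],
  [[0,0,-0.002],[0,0,0],1],
  [[0,0,-0.002],[0,0,0],1],
  [[0,0,-0.002],[0,0,0],1],
  [[0,0,-0.002],[0,0,0],1],
  [[0,0,-0.002],[0,0,0],1],
  [[0,0,-0.002],[0,0,0],1],
])

```text
clock: 12.02
eef_pos: [0.5212, -0.097, 0.0995]
ee_rot: [0.0, 0.99, -0.142, 0.0]
force: [-4.8, 0.6, 22.2]
opening: 0.0
grip_force: 11.0
```

The bar has stalled at 99.5 mm with 22 N, so the pad is seated. I'll lift away and check.

drive_tool([
  [[0,0,0.01],[0,0,0],1],
  [[0,0,0.04],[0,0,0],1],
  [[0,0,0.08],[0,0,0],1],
  [[0,0,0.12],[0,0,0],1],
  [[0,-0.03,0.15],[0,0,0],1],
  [[0,-0.07,0.17],[0,0,0],1],
  [[0,-0.11,0.18],[0,0,0],1],
  [[0,-0.15,0.18],[0,0,0],1],
])

```text
clock: 12.68
eef_pos: [0.5228, -0.2463, 0.2804]
ee_rot: [0.0, 0.99, -0.14, 0.003]
force: [0.5, -0.3, 0.5]
opening: -0.0002
grip_force: 0.0
```

drive_tool([
  [[-0.02,-0.04,0],[0,0,0],1],
  [[-0.04,-0.08,0],[0,0,0],1],
  [[-0.06,-0.12,0],[0,0,0],1],
  [[-0.08,-0.15,0],[0,0,0],1],
  [[-0.08,-0.18,0],[0,0,0],1],
  [[-0.08,-0.2,0],[0,0,0],1],
  [[-0.08,-0.2,0],[0,0,0],1],
  [[-0.08,-0.2,0],[0,0,0],1],
])

```text
clock: 13.35
eef_pos: [0.4404, -0.4461, 0.2765]
ee_rot: [-0.0, 0.99, -0.143, -0.0]
force: [-0.2, 0.4, 0.8]
opening: -0.0
grip_force: 0.0
```

```bash
python3 - <<'E'
from h import *
np.set_printoptions(precision=3,suppress=True)
s=sensors.sense();print(s["eef_pos"],s["force"])
c=capture("scene")
for k in["thumb_pad","grip_bar","transformer_l"]:
    for r in finder.landmark_of(c,k)[:1]: print(k,round(r["p"],2),r["point"],world(c,r["point"]))
cv2.imwrite("pics/end.png",cv2.resize(c["img"][150:350,230:430],(600,600),interpolation=cv2.INTER_CUBIC))
E
```

```text
[ 0.44  -0.446  0.277] [-0.243  0.379  0.77 ]
thumb_pad 0.82 [288.3, 196.3] [0.599 0.173 0.033]
grip_bar 0.74 [359.1, 301.9] [ 0.519 -0.102  0.099]
transformer_l 0.97 [245.0, 326.1] [ 0.376 -0.002  0.037]
```

View pics/end.png

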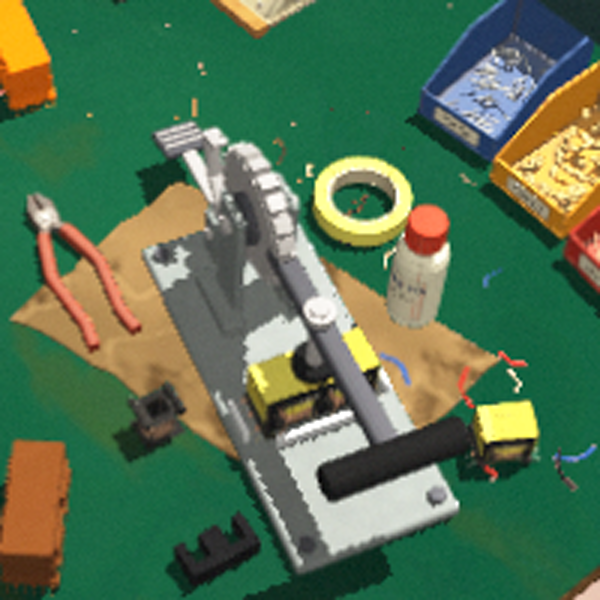

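The picture shows the arm level with its pad on the yellow transformer at crop (315,365) and the bar at (395,455), 90 mm high. The thumb lever is down at (180,140), the transformer is in its nest, and the bystanders are unmoved.

```bash
python3 -c "
from rig import env;print(env.sign_off())"
```

```text
the job is handed in; nothing more can be done
None
```

The press is closed and the job handed in at about 13.5 s: the pawl lever is down on its stop, the arm is level with its pad on the transformer, and the hand is clear. The last picture showed the transformer still in its nest and the other things where they were.

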